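# Isolate the parts shaker and tip out its tray

## Robot

A 7-joint arm with a two-finger parallel gripper is mounted at the origin on the work surface. World frame = base frame: x ahead of the robot, y to its left, z up, the work surface at z = 0. Lengths are in mm, angles in degrees, forces in N, time in s.
With the tool pointing down it reaches from about 425 to 925 mm from the base axis. Payload 6.8 kg.
Tool frame: the origin (TCP) lies on the centre line of the jaws, within the pads' length; the fingertips stand 11 mm ahead of it and the grasp point (between the pads) lies 8 mm behind it; z points along the fingers, y is the line along which they close (so a half turn about z gives the same grasp; the last joint's range is limited). The gripper opens to 88 mm and grips with 3 to 60 N. Pads are 20 mm wide; open, the fingers measure 115 mm over their backs; the gripper's body (75 mm by 178 mm) begins 61 mm behind the grasp point.
Start: joints at [68.405, 27.33, 1.283, 89.118, -0.659, 63.558, -4.761], TCP at [179.271, -650.776, 233.664] pointing down, gripper open.
Joint ranges: [-169.35, 169.35], [-19.33, 120.38], [-80.79, 83.38], [13.8, 139.57], [-78.32, 258.32], [9.67, 109.79], [-169.56, 169.56]. Speed limits (degrees/s): [136.94, 136.94, 180, 180, 180, 180, 180].

## Interface

Orientations are given as a 3x3 rotation matrix whose columns are the frame's x, y, z axes.
In Python, from plant import observe, eyes, ctrl gives the robot as it stands. The module is installed in compiled form; this text tells all that it offers.
- The arm moves only by the tool apply_moves, never from a script. Its argument "deltas" is a list that holds one entry, the list of rows, each a list of 6 numbers: the shift along the tool's x, y, z in cm, then the turn, a rotation vector about the tool's x, y, z in degrees. A call has 1 to 12 rows; each row shifts and turns the commanded pose from where the row before left it, along the tool's axes as they then stand; what a row does not reach is not made up. A row lasts 1/8 s, in which the tool goes at most 62.5 mm and 10.7 degrees, less where a joint would pass 70% of its speed; a pose out of reach is approached as far as the arm can. A call with a gripper value outside its range is refused whole. "claw" is the opening, from -1 (shut) to 1 (fully open), set as the call begins (left out, the last holds). The fingers move at their own pace and stop on an object; "grip_force" is the grip in N (left out, the last holds). Time passes only in rows, so rows that do not move let the fingers close. It gives the time, the measured TCP pose, the force, the opening and the grip force at its end, in the units of the state.
- observe(): the state, without advancing time (a new reading comes with each control period).
- eyes.read_camera(name): name is "scene" or "top" or "wrist"; returns (picture, depth): 384x512x3 uint8, red, green, blue; 384x512 float32, mm along the optical axis (not along the pixel's ray), 0 where there is no reading.
- eyes.get_calibration(name): a dict with "fx", "fy", "cx", "cy" (pixels), "R" (3x3) and "t" (3): a world point X has camera coordinates R X + t; the wrist camera has in their place "hand_eye" (4x4, takes a point from camera to tool coordinates, whose origin is the TCP and whose axes are the flange's). Camera axes: x right, y down, z forward; pixel columns grow to the right and rows downward; lengths in mm; the calibration is good to about 2 mm. A picture is of the moment at which its call begins: read the wrist's pose just before it. get_calibration takes no time and is no camera call.
- ctrl.close_job(): hands the job in; it is judged then, once.
The state is a dict: "time_s": time; "qpos": joint angles; "joint_vel": joint speeds; "tau": joint torques, N m; "tool_pos": TCP position; "orientation": TCP orientation; "wrist_force": force on the tool from outside, world axes, zero at the start; "torque": the same for the moment, N m; "opening": opening from 0.0 (shut) to 1.0 (fully open); "gripper_force": force on a finger pad.
Only numpy, scipy, OpenCV 4.12 (cv2) and the standard library are available. Lean on these libraries where they do the work, as an engineer would, in place of code of your own. Each camera call takes 0.05 s, during which the arm holds its last target. There are 200 camera calls.

## Task

Shut the workshop's parts shaker down and empty it: press down the red safety handle of its switch box to unlock it and turn it clockwise from the green mark, past the amber click, to the red mark half a turn round; let it pop up there and leave it so. Only then lift the tray by its orange bar until all four wooden blocks have slid out into the black bin, and lower the tray gently (not dropped) back to level and let go. Leave the glue bottle, the glue cup and the screwdriver where they are.

Things in the scene. Friction and masses are not known exactly. Their poses are not given: they have to be found in the camera images.
- switch: grey switch box fixed to the bench, 124 x 124 mm, 78 mm high, yellow top plate; origin: centre of its underside. The handle's upright axis passes through the centre of the top. Coloured dots on the top, 50 mm from the axis: green on the box's +x side, amber on -y, red on -x.
- handle (a joint): switch handle angle, clockwise from above, rad: white mark at the green dot 0 (start), amber 1.57, red 3.14; stops 0.06 beyond the ends. A spring clicks it into these three (crests half-way between, up to 0.25 N m). At each it is up and locked (little play); pressed fully down it turns. Let go well past a crest it springs on to the next click, pops up and locks; short of it, back.
- handle_grip (a point): on the handle's axis, mid-height of its grip: an upright red bar 80 mm long, 16 mm wide, 34 mm tall (17 mm above and below this point) on a black disc of 26 mm radius. x runs along the bar to the white-marked end, z up; turns with the handle. Up, it is 114 mm above the bench; it presses down 10 mm to a firm stop against a spring (about 9 N at first, 14 N at the stop) and comes up by itself.
- shaker: blue parts shaker fixed to the bench; x points from the tray's bar to the bin, y along the hinge, z up. Origin on the bench, hinge line 190 mm to +x of it and 100 mm up, bar 25 mm to -x. A black open bin is fixed beyond the hinge: inside from 203 to 369 mm in x, 144 mm wide, floor 16 mm up, walls to 72 mm (hinge side), 107 mm (sides), 127 mm (far side).
- tray (a joint): tilt of the tray in rad: 0 level at rest on its stops (start), grows as its bar is lifted, hard stop at 0.95. It drops again if let go (damped, 2 to 3 N at the bar to hold it). The blocks begin to slide somewhere from about 0.4 to 0.7 rad, depending on friction.
- tray_hinge (a point): centre of the hinge line, at the height of the tray's inner floor. The aluminium tray is 126 mm wide, with walls 28 mm high on three sides, open at the hinge; it reaches 172 mm from the hinge. Axes turn with the tray: x away from the bar, y along the hinge, z out of the tray.
- tray_grip (a point): centre of the tray's orange round bar, 12 mm thick and 100 mm long, parallel to the hinge, 215 mm from the hinge and 8 mm above the tray's floor plane; 43 mm clear of the tray's end wall to its centre, joined to it by two 8 mm rods at the bar's ends. Same axes as the hinge point. At rest it is 108 mm above the bench.
- block0_mid (a point): centre of a loose pale wooden block 42 x 26 x 16 mm, 11 to 23 g, starting flat in the tray
- block1_mid (a point): centre of a loose pale wooden block 42 x 26 x 16 mm, 11 to 23 g, starting flat in the tray
- block2_mid (a point): centre of a loose pale wooden block 42 x 26 x 16 mm, 11 to 23 g, starting flat in the tray
- block3_mid (a point): centre of a loose pale wooden block 42 x 26 x 16 mm, 11 to 23 g, starting flat in the tray
- glue_bottle_mid (a point): middle of a loose white glue bottle, 58 mm diameter, 150 mm tall, standing beyond the switch box (bystander)
- cup_stand_mid (a point): a white glue cup with a stick on a loose wooden block 70 x 55 x 40 mm, 85 mm to the cup's rim (stick to about 140 mm), beyond the switch box; the point is at the centre of the block's top (bystander)
- screwdriver_mid (a point): a screwdriver 170 mm long with a red handle, lying on the bench between switch box and shaker (bystander); the point is at its origin, about 12 mm up
Not all that is in view belongs to the job. What is shaped like the part that bears block3_mid but pink is not meant.

How it is judged (in metres and radians):
On the way, in this order (a step that is already met when the one before it is completed fails the run):
1. the switch handle is at the red mark and up (value of joint handle above 2.98 rad and height (world z) of handle_grip above 0.111 m), for 0.3 s.
2. the tray is being tipped (value of joint tray above 0.25 rad), for 0.05 s.
3. all four blocks are in the bin (x of block0_mid in the frame of shaker between 0.198 and 0.374 m and y of block0_mid in the frame of shaker between -0.078 and 0.078 m and height (world z) of each of block0_mid, block1_mid, block2_mid, block3_mid below 0.085 m and x of block1_mid in the frame of shaker between 0.198 and 0.374 m and y of block1_mid in the frame of shaker between -0.078 and 0.078 m and x of block2_mid in the frame of shaker between 0.198 and 0.374 m and y of block2_mid in the frame of shaker between -0.078 and 0.078 m and x of block3_mid in the frame of shaker between 0.198 and 0.374 m and y of block3_mid in the frame of shaker between -0.078 and 0.078 m), for 0.2 s.
At the end, for the whole second after the job is handed in: The handle is at the red mark (within 0.16 rad) and popped up (less than 3 mm below its free height), the tray is back level (within 0.03 rad) and all four blocks lie inside the bin (centres within its walls, under 85 mm above the bench) (all of step 1 and all of step 3 and value of joint tray below 0.03 rad); the robot touches nothing.
It fails at once if the handle was forced round while up, without being pressed down (height (world z) of handle_grip above 0.1105 m and (value of joint handle between 0.25 and 1.32 rad or value of joint handle between 1.82 and 2.89 rad)).
It fails at once if the tray was lifted before the handle was at red (value of joint tray above 0.1 rad and value of joint handle below 2.9 rad).
It fails at once if the tray was dropped (fell faster than 1.6 rad/s, 0.34 m/s at its bar) (velocity of joint tray below -1.6 rad/s).
It fails at once if the glue bottle, glue cup or screwdriver was pushed or knocked over (moved more than 25 mm) (distance of any of glue_bottle_mid, cup_stand_mid, screwdriver_mid from where it was at the start of the episode above 0.025 m).
It also fails if it takes over 72 s, if anything falls off the work surface, if the arm or the gripper's body presses on something with over 40 N, if the wrist force passes 120 N, or if a joint passes its speed limit or range.

## Working session

There is one attempt and no reset: what is moved stays moved. The work goes in short steps, Python scripts to look and compute and a tool call to move; the robot and the scene stay as the last step left them, time stands still between calls to the robot, and variables do not carry over. Pictures are saved under pics/ and viewed, at most 10 in all, crops included, and the job is handed in when it is done.

Besides the shell and the picture viewer there is one more tool, called after "Request:" by a JSON object that holds its "op" and its "data", one argument or row to a line. apply_moves: Moves the arm, as the interface text tells. Its arguments: {"type":"object","properties":{"deltas":{"type":"array"},"claw":{"type":"number"},"grip_force":{"type":"number"}},"required":["deltas"]}

```bash
mkdir -p pics; cat > h.py <<'E'
import numpy as np, cv2
from plant import observe, eyes, ctrl
def shot(n,f):
    s=observe(); p,d=eyes.read_camera(n); np.savez(f'pics/{f}.npz',p=p,d=d,pos=s['tool_pos'],R=s['orientation']); cv2.imwrite(f'pics/{f}.png',p[:,:,::-1]); return p,d
def world(n,f,pts):
    z=np.load(f'pics/{f}.npz'); d=z['d']; c=eyes.get_calibration(n); out=[]
    for u,v in pts:
        w=d[max(0,int(v)-1):int(v)+2,int(u)-1:int(u)+2]; w=w[w>0]; Z=np.median(w) if len(w) else np.nan
        X=np.array([(u-c['cx'])/c['fx']*Z,(v-c['cy'])/c['fy']*Z,Z])
        if n=='wrist':
            X=(np.array(c['hand_eye'])@np.r_[X,1])[:3]; X=z['R']@X+z['pos']
        else: X=np.array(c['R']).T@(X-np.array(c['t']))
        out.append(X)
    return np.round(np.array(out),1)
E
python3 - <<'E'
from h import *
a,_=shot('top','top1'); b,_=shot('scene','sc1')
s=observe(); print({k:np.round(v,3).tolist() for k,v in s.items()})
cv2.imwrite('pics/top1b.png',cv2.resize(a[:,:,::-1],(800,600)))
cv2.imwrite('pics/sc1b.png',cv2.resize(b[:,:,::-1],(800,600)))
E
```

```text
{'time_s': 0.1, 'qpos': [68.404, 27.369, 1.279, 89.17, -0.658, 63.557, -4.761], 'joint_vel': [-0.062, -0.031, 0.019, -0.043, -0.064, 0.022, -0.161], 'tau': [0.004, -58.409, 1.54, -27.331, -0.054, 0.013, 0.0], 'tool_pos': [179.136, -650.281, 232.822], 'orientation': [[0.964, 0.266, -0.001], [0.266, -0.964, 0.001], [-0.0, -0.002, -1.0]], 'wrist_force': [-0.37, -0.13, 0.213], 'torque': [0.034, 0.053, -0.011], 'gripper_force': 0.0, 'opening': 0.996}
```

View pics/top1b.png

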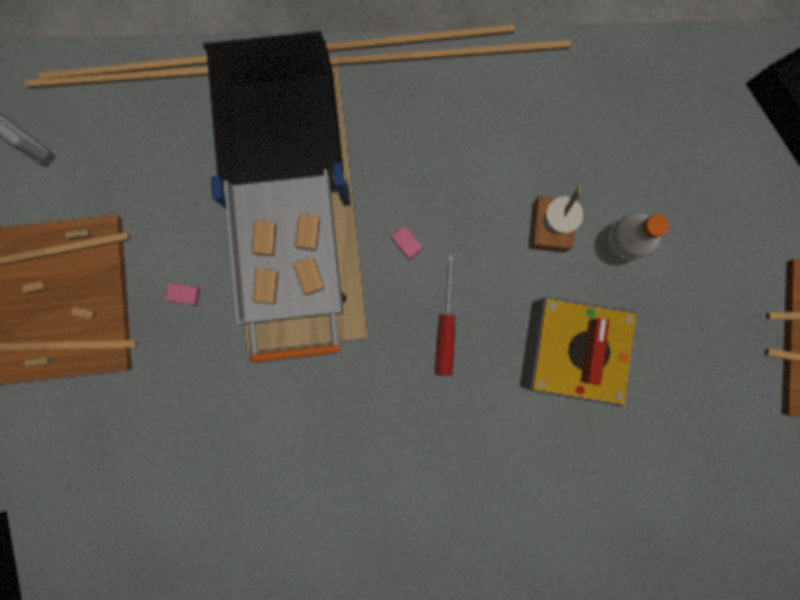

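View pics/sc1b.png

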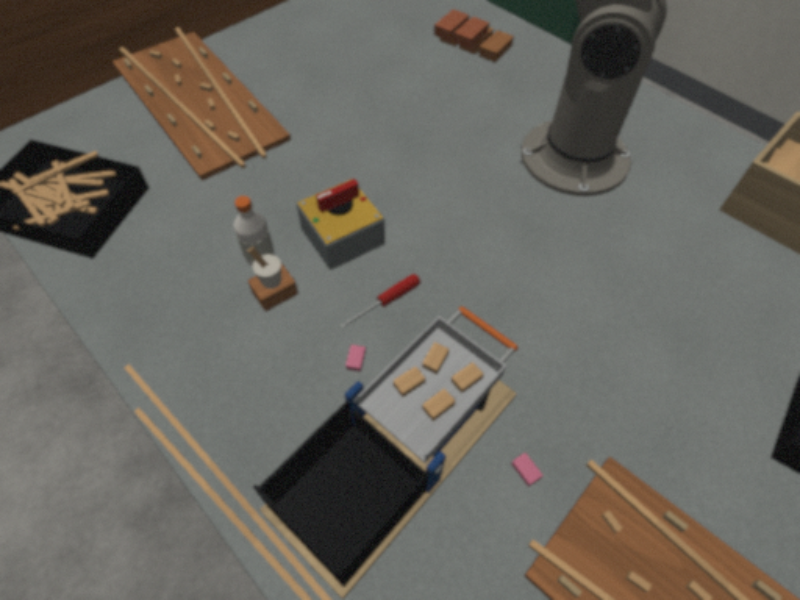

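The top view shows the yellow switch box at about (585,350). Its red bar runs (603,322) to (593,383), with the green dot at (591,313) and the red dot at (580,390). The tray's orange bar is at (295,353), with four pale blocks at (264,238), (308,232), (265,285) and (309,275). The pink blocks at (182,294) and (407,242) are decoys. The other red item, at (446,345), is the screwdriver. I'll confirm with one enlarged crop.

```bash
python3 - <<'E'
from h import *
k=.64
P=[(603,325),(593,380),(598,352),(591,313),(580,390),(624,357),(546,301),(634,314),(626,403),(535,393), (256,357),(336,350),(296,353),(564,215),(656,225),(446,345),(555,240),(230,185),(325,180)]
for p,w in zip(P,world('top','top1',[(u*k,v*k) for u,v in P])): print(p,w)
a=cv2.imread('pics/top1.png')
A=cv2.resize(a[180:265,325:420],(440,394),interpolation=cv2.INTER_CUBIC);B=cv2.resize(a[95:240,125:225],(340,493),interpolation=cv2.INTER_CUBIC)
c=np.zeros((500,790,3),np.uint8);c[:394,:440]=A;c[:493,445:785]=B;cv2.imwrite('pics/crop.png',c)
E
```

```text
(603, 325) [ 548.9 -180.7  130.9]
(593, 380) [ 483.8 -164.6  131.4]
(598, 352) [ 516.8 -172.3  132.3]
(591, 313) [ 566.1 -184.1   79.2]
(580, 390) [ 468.1 -164.4   78.9]
(624, 357) [ 508.3 -223.2   79.3]
(546, 301) [ 583.7 -127.9   74.3]
(634, 314) [ 563.4 -242.6   72.1]
(626, 403) [ 441.5 -251.7    1.3]
(535, 393) [ 459.4 -124.     2. ]
(256, 357) [523.  240.2 113. ]
(336, 350) [528.6 142.4 113.1]
(296, 353) [526.4 191.2 113.7]
(564, 215) [ 694.2 -154.3   85.7]
(656, 225) [ 665.  -244.2  150.4]
(446, 345) [530.4   0.6  25. ]
(555, 240) [ 669.8 -153.7   38.9]
(230, 185) [739.  271.6 111.3]
(325, 180) [737.7 150.4 126.3]
```

View pics/crop.png

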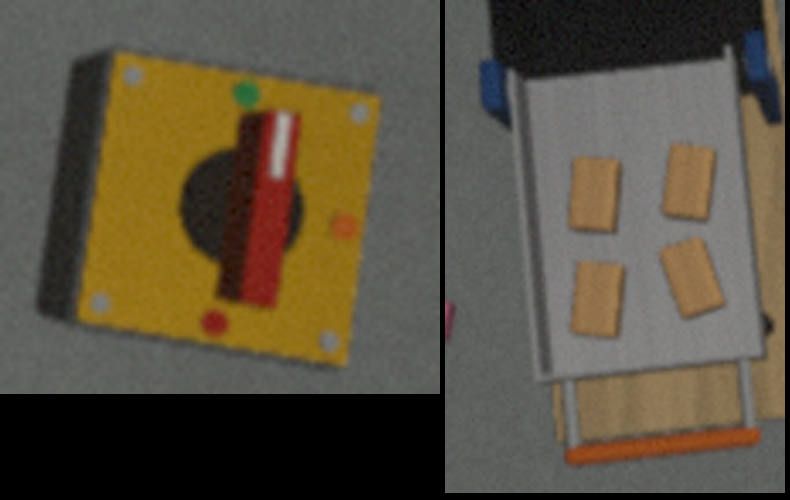

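The crop confirms the red handle, with its white mark at the green dot, and the orange bar with four pale blocks in the tray. First I'll move above the switch.

Request:
{"op": "apply_moves", "data": {
  "deltas": [
    [[3.77,-3.08,0,0,0,0],[3.77,-3.08,0,0,0,0],[3.77,-3.08,0,0,0,0],[3.77,-3.08,0,0,0,0],[3.77,-3.08,0,0,0,0],[3.77,-3.08,0,0,0,0],[3.77,-3.08,0,0,0,0],[3.77,-3.08,0,0,0,0],[3.77,-3.08,0,0,0,0],[3.77,-3.08,0,0,0,0],[3.77,-3.08,0,0,0,0],[3.77,-3.08,0,0,0,0]]
  ],
  "claw": 1,
  "grip_force": 40
}}

```text
time_s: 1.6
tool_pos: [517.8, -173.0, 233.4]
orientation: [[0.964, 0.265, -0.0], [0.265, -0.964, -0.0], [-0.0, -0.0, -1.0]]
wrist_force: [0.0, -1.1, 0.2]
opening: 0.999
gripper_force: 0.0
```

Request:
{"op": "apply_moves", "data": {
  "deltas": [
    [[0,0,0,0,0,-10.2],[0,0,0,0,0,-10.2],[0,0,0,0,0,-10.2],[0,0,0,0,0,-10.2],[0,0,0,0,0,-10.2],[0,0,0,0,0,-10.2],[0,0,0,0,0,-10.2],[0,0,0,0,0,-10.2],[0,0,0,0,0,-10.2],[0,0,0,0,0,-10.2],[0,0,0,0,0,-10.2],[0,0,0,0,0,-10.2]]
  ]
}}

```text
time_s: 3.1
tool_pos: [516.9, -174.3, 233.3]
orientation: [[-0.745, 0.667, -0.001], [0.667, 0.745, 0.0], [0.001, -0.0, -1.0]]
wrist_force: [0.7, 0.6, 0.3]
opening: 1.004
gripper_force: 0.0
```

Request:
{"op": "apply_moves", "data": {
  "deltas": [
    [[0,0,0,0,0,-10.2],[0,0,0,0,0,-10.2],[0,0,0,0,0,-10.2],[0,0,0,0,0,0],[0,0,0,0,0,0]]
  ]
}}

```text
time_s: 3.72
tool_pos: [517.1, -174.4, 233.5]
orientation: [[-0.979, 0.205, -0.0], [0.205, 0.979, 0.0], [0.0, 0.0, -1.0]]
wrist_force: [-0.1, -0.3, -0.7]
opening: 0.998
gripper_force: 0.0
```

```bash
python3 - <<'E'
from h import *
a,_=shot('wrist','w1')
s=observe(); print({k:np.round(v,3).tolist() for k,v in s.items() if k in('time_s','qpos','tool_pos','orientation','wrist_force')})
cv2.imwrite('pics/w1b.png',cv2.resize(a[:,:,::-1],(800,600)))
E
```

```text
{'time_s': 3.775, 'qpos': [45.433, 20.004, -41.133, 104.769, 14.945, 60.76, 76.866], 'tool_pos': [517.175, -174.313, 233.551], 'orientation': [[-0.979, 0.204, -0.0], [0.204, 0.979, 0.0], [0.0, -0.0, -1.0]], 'wrist_force': [-0.497, 0.603, 0.153]}
```

View pics/w1b.png

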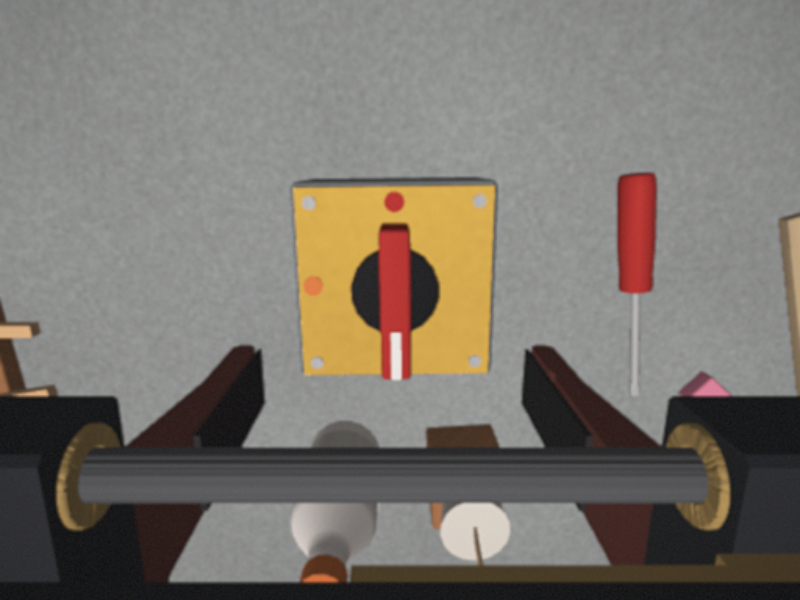

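The wrist view shows the red bar centred between the fingers, running (394,228) to (396,378), with the white mark toward the green side. The bottle and cup stand behind it.

```bash
python3 - <<'E'
from h import *
w=world('wrist','w1',[(394*.64,240*.64),(396*.64,372*.64),(395*.64,300*.64),(394*.64,202*.64),(313*.64,286*.64)]);print(w)
d=w[1]-w[0];print(np.degrees(np.arctan2(d[1],d[0])), np.degrees(np.arctan2(.204,-.979)))
E
```

```text
[[ 485.7 -167.4  131. ]
 [ 554.2 -180.6  131.8]
 [ 516.  -173.2  130.5]
 [ 471.2 -164.2   79.2]
 [ 510.4 -222.8   79.3]]
-10.907241750781562 168.2293739909896
```

Request:
{"op": "apply_moves", "data": {
  "deltas": [
    [[0,0.08,2.5,0,0,0],[0,0,2.5,0,0,0],[0,0,2.5,0,0,0],[0,0,2.5,0,0,0],[0,0,1.2,0,0,0.4],[0,0,0.9,0,0,0],[0,0,0,0,0,0],[0,0,0,0,0,0]]
  ]
}}

```text
time_s: 4.78
tool_pos: [518.0, -173.6, 113.4]
orientation: [[-0.978, 0.208, 0.001], [0.208, 0.978, -0.0], [-0.001, -0.0, -1.0]]
wrist_force: [0.8, -0.4, 0.4]
opening: 1.0
gripper_force: 0.0
```

Request:
{"op": "apply_moves", "data": {
  "deltas": [
    [[0,0,0,0,0,0],[0,0,0,0,0,0],[0,0,0,0,0,0],[0,0,0,0,0,0],[0,0,0,0,0,0],[0,0,0,0,0,0],[0,0,0,0,0,0],[0,0,0,0,0,0]]
  ],
  "claw": -1,
  "grip_force": 40
}}

```text
time_s: 5.78
tool_pos: [517.5, -173.3, 112.7]
orientation: [[-0.978, 0.208, 0.0], [0.208, 0.978, 0.0], [-0.0, 0.0, -1.0]]
wrist_force: [0.6, 0.7, -0.3]
opening: 0.182
gripper_force: 39.9
```

Request:
{"op": "apply_moves", "data": {
  "deltas": [
    [[0,0,0.3,0,0,0],[0,0,0.3,0,0,0],[0,0,0.3,0,0,0],[0,0,0.2,0,0,0],[0,0,0.1,0,0,0],[0,0,0,0,0,0],[0,0,0,0,0,0]]
  ]
}}

```text
time_s: 6.65
tool_pos: [517.7, -173.3, 102.5]
orientation: [[-0.978, 0.208, 0.0], [0.208, 0.978, -0.001], [-0.0, -0.001, -1.0]]
wrist_force: [-5.9, 1.5, 18.3]
opening: 0.18
gripper_force: 39.9
```

Request:
{"op": "apply_moves", "data": {
  "deltas": [
    [[0,0,0.1,0,0,4],[0,0,0,0,0,8],[0,0,0,0,0,8],[0,0,0,0,0,8],[0,0,0,0,0,0]]
  ]
}}

```text
time_s: 7.28
tool_pos: [518.0, -172.7, 102.4]
orientation: [[-0.766, 0.643, 0.001], [0.643, 0.766, -0.001], [-0.001, -0.001, -1.0]]
wrist_force: [-8.1, 3.4, 26.4]
opening: 0.178
gripper_force: 39.9
```

Request:
{"op": "apply_moves", "data": {
  "deltas": [
    [[0,0,0,0,0,8],[0,0,0,0,0,8],[0,0,0,0,0,8],[0,0,0,0,0,8],[0,0,0,0,0,8],[0,0,0,0,0,8],[0,0,0,0,0,8],[0,0,0,0,0,8],[0,0,0,0,0,0]]
  ]
}}

```text
time_s: 8.4
tool_pos: [519.4, -172.2, 102.4]
orientation: [[0.242, 0.97, 0.003], [0.97, -0.242, -0.0], [0.001, 0.003, -1.0]]
wrist_force: [-4.7, 4.7, 22.5]
opening: 0.182
gripper_force: 40.0
```

Request:
{"op": "apply_moves", "data": {
  "deltas": [
    [[0,-0.1,0,0,0,8],[0,0,0,0,0,8],[0,0,0,0,0,8],[0,0,0,0,0,8],[0,0,0,0,0,8],[0,0,0,0,0,8],[0,0,0,0,0,8],[0,0,0,0,0,8],[0,0,0,0,0,8],[0,0,0,0,0,8],[0,0,0,0,0,7.4],[0,0,0,0,0,0]]
  ]
}}

```text
time_s: 9.9
tool_pos: [520.1, -173.9, 102.5]
orientation: [[0.98, -0.199, 0.007], [-0.199, -0.98, -0.002], [0.007, 0.0, -1.0]]
wrist_force: [1.8, -0.7, 16.1]
opening: 0.183
gripper_force: 40.0
```

Request:
{"op": "apply_moves", "data": {
  "deltas": [
    [[0,0,-0.3,0,0,0],[0,0,-0.3,0,0,0],[0,0,-0.3,0,0,0],[0,0,-0.2,0,0,0],[0,0,0,0,0,0]]
  ]
}}

```text
time_s: 10.52
tool_pos: [520.1, -173.9, 112.6]
orientation: [[0.98, -0.197, 0.007], [-0.197, -0.98, -0.002], [0.007, 0.0, -1.0]]
wrist_force: [4.9, -1.1, 6.5]
opening: 0.178
gripper_force: 40.0
```

Request:
{"op": "apply_moves", "data": {
  "deltas": [
    [[0,0,0,0,0,0],[0,0,0,0,0,0],[0,0,0,0,0,0],[0,0,0,0,0,0],[0,0,-2,0,0,0],[0,0,-3,0,0,0],[0,0,-4,0,0,0],[0,0,-4,0,0,0],[0,0,0,0,0,0],[0,0,0,0,0,0]]
  ],
  "claw": 1
}}

```text
time_s: 11.78
tool_pos: [515.9, -173.1, 239.9]
orientation: [[0.98, -0.198, -0.001], [-0.198, -0.98, 0.0], [-0.001, -0.0, -1.0]]
wrist_force: [-0.5, 0.3, -1.3]
opening: 0.999
gripper_force: 0.0
```

```bash
python3 - <<'E'
from h import *
a,_=shot('wrist','w2')
s=observe(); print({k:np.round(v,3).tolist() for k,v in s.items() if k in('time_s','qpos','tool_pos','orientation','wrist_force')})
cv2.imwrite('pics/w2b.png',cv2.resize(a[:,:,::-1],(800,600)))
E
```

```text
{'time_s': 11.825, 'qpos': [5.565, 14.675, 7.676, 107.16, -2.271, 58.442, -87.206], 'tool_pos': [515.591, -173.014, 239.384], 'orientation': [[0.98, -0.198, -0.002], [-0.198, -0.98, 0.0], [-0.002, 0.0, -1.0]], 'wrist_force': [-0.075, -0.167, -0.142]}
```

View pics/w2b.png

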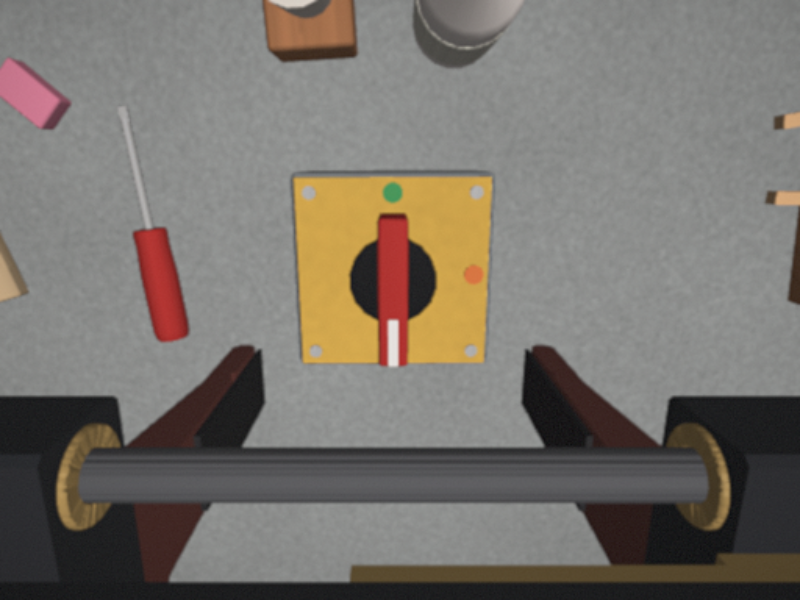

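The white mark is at (393,345), on the red side opposite the green dot at (392,192). Now I'll refine the bar position from the first top image and check the handle height.

```bash
python3 - <<'E'
from h import *
print(world('wrist','w2',[(393*.64,290*.64),(393*.64,270*.64)]))
a=cv2.imread('pics/top1.png');h=cv2.cvtColor(a,cv2.COLOR_BGR2HSV)
m=cv2.inRange(h,(4,170,120),(14,255,255));m[:, :140]=0;m[:,240:]=0;m[:215]=0;m[240:]=0
v,u=np.nonzero(m);print(len(u),u.min(),u.max(),v.min(),v.max())
c=eyes.get_calibration('top');R=np.array(c['R']);C=-R.T@np.array(c['t'])
d=(R.T@np.stack([(u-c['cx'])/c['fx'],(v-c['cy'])/c['fy'],np.ones(len(u))])).T
P=C+d*((110-C[2])/d[:,2])[:,None]
mn=P.mean(0);w,V=np.linalg.eigh(np.cov((P-mn)[:,:2].T));print(mn,V[:,1],np.ptp((P-mn)[:,:2]@V,axis=0))
E
```

```text
[[ 522.7 -175.   131.4]
 [ 533.  -177.1  131.2]]
234 161 216 221 230
[527.09669057 193.99479476 110.        ] [-0.07933064  0.99684836] [  8.28738057 106.02009921]
```

Request:
{"op": "apply_moves", "data": {
  "deltas": [
    [[-0.52,-2.99,0,0,0,0],[-0.52,-2.99,0,0,0,0],[-0.52,-2.99,0,0,0,0],[-0.52,-2.99,0,0,0,0],[-0.52,-2.99,0,0,0,0],[-0.52,-2.99,0,0,0,0],[-0.52,-2.99,0,0,0,0],[-0.52,-2.99,0,0,0,0],[-0.52,-2.99,0,0,0,0],[-0.52,-2.99,0,0,0,0],[-0.52,-2.99,0,0,0,0],[-0.52,-2.99,0,0,0,0]]
  ]
}}

```text
time_s: 13.32
tool_pos: [525.4, 191.4, 238.9]
orientation: [[0.98, -0.198, -0.003], [-0.198, -0.98, -0.001], [-0.002, 0.002, -1.0]]
wrist_force: [0.1, 0.7, 0.3]
opening: 1.004
gripper_force: 0.0
```

Request:
{"op": "apply_moves", "data": {
  "deltas": [
    [[0,0,0,0,0,-10.4],[0,0,0,0,0,-10.4],[0,0,0,0,0,-10.4],[0,0,0,0,0,-10.4],[0,0,0,0,0,-10.4],[0,0,0,0,0,-10.4],[0,0,0,0,0,-10.4],[0,0,0,0,0,-10.4],[0,0,0,0,0,-10.4],[0,0,0,0,0,-10.4],[0,0,0,0,0,0],[0,0,0,0,0,0]]
  ]
}}

```text
time_s: 14.82
tool_pos: [525.9, 190.5, 239.8]
orientation: [[-0.042, 0.999, -0.001], [0.999, 0.042, -0.0], [-0.0, -0.001, -1.0]]
wrist_force: [0.0, -0.3, 0.9]
opening: 0.998
gripper_force: 0.0
```

```bash
python3 - <<'E'
from h import *
a,_=shot('wrist','w3')
s=observe(); print({k:np.round(v,3).tolist() for k,v in s.items() if k in('time_s','qpos','tool_pos','orientation','wrist_force')})
cv2.imwrite('pics/w3b.png',cv2.resize(a[:,:,::-1],(800,600)))
E
```

```text
{'time_s': 14.875, 'qpos': [-9.021, 17.628, -21.176, 103.56, 7.228, 60.194, -30.464], 'tool_pos': [525.97, 190.616, 240.042], 'orientation': [[-0.043, 0.999, -0.001], [0.999, 0.043, -0.0], [-0.0, -0.001, -1.0]], 'wrist_force': [1.201, -0.164, 0.109]}
```

View pics/w3b.png

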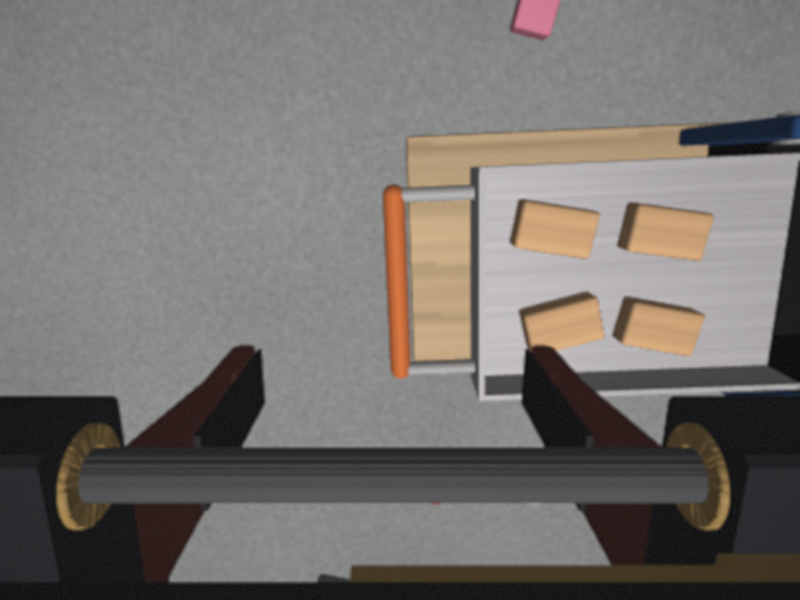

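The orange bar's ends are at (393,190) and (401,374), with the rods and end wall to its right. The fingers must be partly closed before descending to clear the end wall.

```bash
python3 - <<'E'
from h import *
w=world('wrist','w3',[(393.5*.64,196*.64),(400*.64,368*.64),(397*.64,282*.64)]);print(w)
d=w[0]-w[1];print(np.degrees(np.arctan2(d[1],d[0])), np.degrees(np.arctan2(.999,-.043)))
s=observe();c=(w[0]+w[1])/2;c[2]=108;print(c,(np.array(s['orientation']).T@(c-s['tool_pos'])).round(1))
E
```

```text
[[524.8 242.9 114.1]
 [532.6 145.6 113.5]
 [528.7 196.5 114.1]]
94.58328293287231 92.46466335818116
[528.7  194.25 108.  ] [  3.6   3.  132. ]
```

Request:
{"op": "apply_moves", "data": {
  "deltas": [
    [[0.36,0.3,1,0,0,-2.1],[0,0,2.5,0,0,0],[0,0,2.5,0,0,0],[0,0,2.5,0,0,0],[0,0,2.5,0,0,0],[0,0,1.5,0,0,0],[0,0,1.0,0,0,0],[0,0,0.4,0,0,0],[0,0,0,0,0,0],[0,0,0,0,0,0]]
  ],
  "claw": -0.18
}}

```text
time_s: 16.12
tool_pos: [529.5, 194.7, 102.3]
orientation: [[-0.082, 0.997, 0.001], [0.997, 0.082, 0.0], [0.0, 0.001, -1.0]]
wrist_force: [0.4, -0.5, -1.2]
opening: 0.414
gripper_force: 0.0
```

Request:
{"op": "apply_moves", "data": {
  "deltas": [
    [[0,0,0,0,0,0],[0,0,0,0,0,0],[0,0,0,0,0,0],[0,0,0,0,0,0],[0,0,0,0,0,0],[0,0,0,0,0,0]]
  ],
  "claw": -1,
  "grip_force": 20
}}

```text
time_s: 16.88
tool_pos: [527.9, 194.4, 101.7]
orientation: [[-0.082, 0.997, -0.002], [0.997, 0.082, -0.001], [-0.001, -0.002, -1.0]]
wrist_force: [-5.8, -1.3, 5.9]
opening: 0.131
gripper_force: 20.0
```

Request:
{"op": "apply_moves", "data": {
  "deltas": [
    [[0,0.12,-1.61,0,0,0],[0,0.24,-1.6,0,0,0],[0,0.36,-1.57,0,0,0],[0,0.48,-1.54,0,0,0],[0,0,0,0,0,0],[0,0,0,0,0,0]]
  ]
}}

```text
time_s: 17.62
tool_pos: [539.4, 195.3, 165.7]
orientation: [[-0.082, 0.997, -0.003], [0.997, 0.082, -0.001], [-0.001, -0.003, -1.0]]
wrist_force: [-8.0, 0.1, -0.4]
opening: 0.13
gripper_force: 20.0
```

Request:
{"op": "apply_moves", "data": {
  "deltas": [
    [[0,0.59,-1.5,0,0,0],[0,0.7,-1.45,0,0,0],[0,0.81,-1.4,0,0,0],[0,0.91,-1.33,0,0,0],[0,1.01,-1.26,0,0,0],[0,1.1,-1.18,0,0,0],[0,1.19,-1.1,0,0,0],[0,1.26,-1.0,0,0,0],[0,0,0,0,0,0],[0,0,0,0,0,0],[0,0,0,0,0,0],[0,0,0,0,0,0]]
  ]
}}

```text
time_s: 19.12
tool_pos: [615.4, 201.7, 271.2]
orientation: [[-0.082, 0.997, 0.0], [0.997, 0.082, -0.0], [-0.0, 0.0, -1.0]]
wrist_force: [-13.7, -2.8, 15.3]
opening: 0.129
gripper_force: 20.0
```

```bash
python3 - <<'E'
from h import *
a,_=shot('top','top2');b,_=shot('scene','sc2')
c=np.hstack([cv2.resize(a[0:260,110:280],(392,600)),cv2.resize(b[180:384,140:340],(408,416))[:, :] if 0 else cv2.copyMakeBorder(cv2.resize(b[180:384,140:340],(408,416)),0,184,0,0,cv2.BORDER_CONSTANT)])
cv2.imwrite('pics/c2.png',c[:,:,::-1])
E
```

```text
(no output)
```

View pics/c2.png

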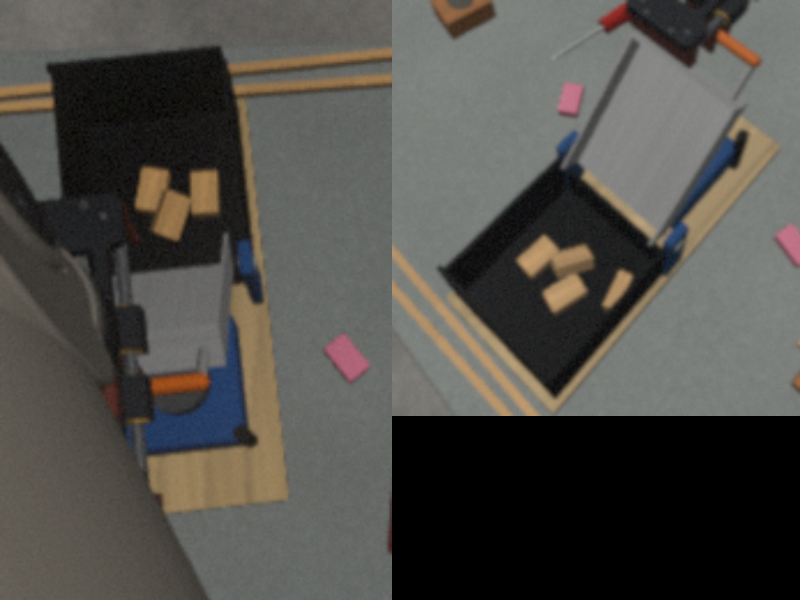

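The tray is empty, and all four blocks lie in the bin at (537,257), (573,260), (565,293) and (617,289) in the crop. Now I'll lower it along the reversed arc.

Request:
{"op": "apply_moves", "data": {
  "deltas": [
    [[0,-1.26,1.0,0,0,0],[0,-1.19,1.1,0,0,0],[0,-1.1,1.18,0,0,0],[0,-1.01,1.26,0,0,0],[0,-0.91,1.33,0,0,0],[0,-0.81,1.4,0,0,0],[0,-0.7,1.45,0,0,0],[0,-0.59,1.5,0,0,0],[0,0,0,0,0,0],[0,0,0,0,0,0]]
  ]
}}

```text
time_s: 20.48
tool_pos: [539.8, 195.4, 165.7]
orientation: [[-0.082, 0.997, -0.002], [0.997, 0.082, -0.001], [-0.001, -0.003, -1.0]]
wrist_force: [-8.8, -0.7, 0.5]
opening: 0.13
gripper_force: 20.0
```

Request:
{"op": "apply_moves", "data": {
  "deltas": [
    [[0,-0.48,1.54,0,0,0],[0,-0.36,1.57,0,0,0],[0,-0.24,1.6,0,0,0],[0,-0.08,0.8,0,0,0],[0,-0.04,0.5,0,0,0],[0,0,0,0,0,0],[0,0,0,0,0,0]]
  ]
}}

```text
time_s: 21.35
tool_pos: [528.1, 194.4, 105.3]
orientation: [[-0.082, 0.997, -0.002], [0.997, 0.082, -0.001], [-0.001, -0.002, -1.0]]
wrist_force: [-7.1, 0.5, -1.3]
opening: 0.133
gripper_force: 20.0
```

Request:
{"op": "apply_moves", "data": {
  "deltas": [
    [[0,0,0.15,0,0,0],[0,0,0.15,0,0,0],[0,0,0.1,0,0,0],[0,0,0.1,0,0,0],[0,0,0,0,0,0],[0,0,0,0,0,0]]
  ]
}}

```text
time_s: 22.1
tool_pos: [527.9, 194.4, 100.8]
orientation: [[-0.082, 0.997, -0.002], [0.997, 0.082, -0.001], [-0.001, -0.002, -1.0]]
wrist_force: [-8.7, -0.2, 2.7]
opening: 0.135
gripper_force: 20.0
```

Request:
{"op": "apply_moves", "data": {
  "deltas": [
    [[0,0,0,0,0,0],[0,0,0,0,0,0],[0,0,0,0,0,0],[0,0,0,0,0,0],[0,0,-1,0,0,0],[0,0,-2,0,0,0],[0,0,-4,0,0,0],[0,0,-4,0,0,0],[0,-3,-2,0,0,0],[0,0,0,0,0,0],[0,0,0,0,0,0]]
  ],
  "claw": -0.25
}}

```text
time_s: 23.48
tool_pos: [499.5, 191.8, 229.8]
orientation: [[-0.082, 0.997, 0.0], [0.997, 0.082, -0.0], [-0.0, 0.0, -1.0]]
wrist_force: [0.3, 0.7, 0.2]
opening: 0.372
gripper_force: 0.0
```

```bash
python3 - <<'E'
from h import *
a,_=shot('scene','sc3')
s=observe(); print(s['time_s'],s['tool_pos'],s['wrist_force'],s['opening'])
cv2.imwrite('pics/sc3b.png',cv2.resize(a[:,:,::-1],(800,600)))
E
```

```text
23.525 [499.45369166 191.73600493 229.28383445] [-0.41939478  0.57758538 -0.31589499] 0.3741133425276463
```

View pics/sc3b.png

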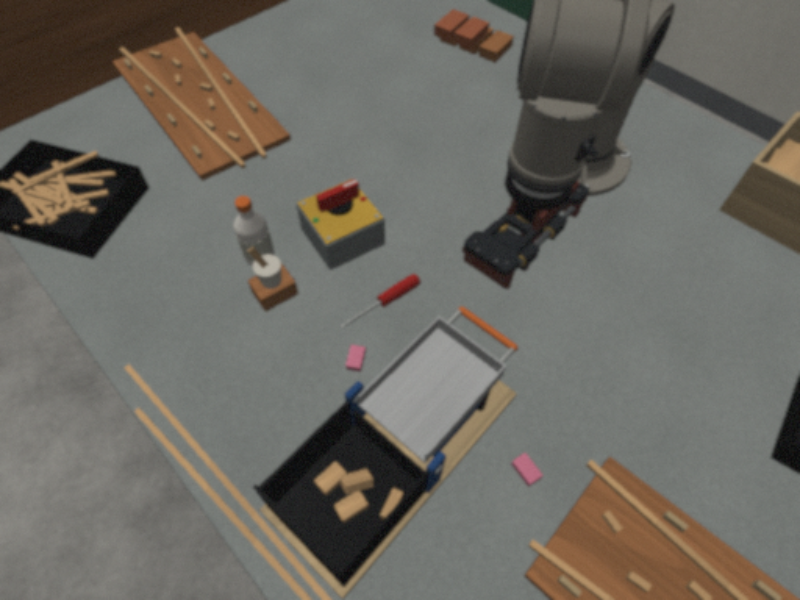

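The tray is level and empty, with its bar at (488,328), where it started. The four blocks are in the bin around (350,490), the handle's white mark is on the red side at (350,185), and the bystanders haven't moved.

```bash
python3 -c "
from plant import ctrl
print(ctrl.close_job())"
```

```text
the job is handed in; nothing more can be done
None
```

I handed the job in at about 23.5 s: the handle is up at the red mark, all four blocks are in the bin, the tray is back level and released, and the bystanders look undisturbed; no verdict was shown.

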